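Centre the open tub on the scale and record its weight

TASK

The open, brim-full tub stands off centre on the scale: without lifting or tipping it, push it along the platter until its base stands wholly inside the etched ring. Then press the unit key (third from the left in the row of four small keys), and after that the confirm key in the middle of the round pad at the right of the panel. Press no other key, do not press these two before the tub is in the ring, and leave the things around the scale where they are.

Things in the scene. Friction and masses are not known exactly. Their poses are not given: they have to be found in the camera images.
- tub_d: open clear one-litre tub of herbs and brine with no lid, about 0.8 kg, standing on the scale platter. Round, 137 mm tall, slightly conical: 98 mm diameter at the base, 118 mm at the top, too wide to grip and easily tipped if pushed high up (a vertical finger touches it at its top edge first; push low on the wall, with the tool tilted). Origin: centre of its underside; z up.
- centre_ring: thin dark ring line etched on the steel platter, 120 mm inside diameter, flat; origin at its centre, on the platter's top face, about 99 mm above the table. Its yaw means nothing. The platter is fixed on the scale, 222 mm (along x) by 232 mm, and the ring lies at its middle.
- unit_key (a point): centre of the top of the unit key: round, 13 mm wide, 2 mm proud of the scale's black front panel, 48 mm above the table. The panel slopes: its normal leans 23 deg from vertical towards the robot (-x of this point). Site axes: z up, x to the back of the scale, y left. The four keys stand in a row along y at 24 mm pitch, from the left: off, tare, unit, zero.
- confirm_key (a point): centre of the top face of the confirm key, 15 mm in diameter, in the middle of the round pad at the right of the same sloping panel, about 59 mm above the table; axes as for the unit key.
- bench_scale_key_unit (a joint): travel of the unit key, m: 0 up, 0.0011 fully down; it springs back; about 5 N, along the panel's normal
- bench_scale_key_ok (a joint): travel of the confirm key, m: 0 up, 0.0009 fully down; it springs back; about 4 N
- bench_scale_key_off (a joint): travel of the off key (first from the left), m, 0 up; not to be pressed
- bench_scale_key_tare (a joint): travel of the tare key (second from the left), m, 0 up; not to be pressed
- bench_scale_key_zero (a joint): travel of the zero key (fourth, rightmost of the row), m, 0 up; not to be pressed
- lid_1: loose translucent tub lid, 134 x 127 x 20 mm, lying on the table to the left, nearer the robot; origin centre of its underside; to be left alone
- label_roll: loose white roll of labels, 68 mm diameter, 50 mm high, standing on the table right of the scale; origin centre of its underside; to be left alone
- check_weight: loose steel check weight with a knob, 38 mm diameter, 62 mm high, standing on the table left of the scale; origin centre of its underside; to be left alone

How it is judged:
On the way, in this order (a step that is already met when the one before it is completed fails the run):
1. the tub's base stands inside the ring (horizontal distance between tub_d and centre_ring below 0.0125 m and angle between tub_d's own z axis and vertical below 0.05 rad and linear speed of tub_d below 0.02 m/s), for 0.2 s.
2. the unit key is pressed down (value of joint bench_scale_key_unit above 0.0006 m).
3. the unit key is up again and the confirm key is pressed down (value of joint bench_scale_key_ok above 0.0005 m and value of joint bench_scale_key_unit below 0.0003 m).
At the end, for the whole second after the job is handed in: The tub stands upright and at rest on the platter with its base inside the ring (centre within 12.5 mm of the ring's centre), the unit key and then the confirm key have been pressed and are up again, and the lid, the label roll and the check weight are within 20 mm of where they were (horizontal distance between tub_d and centre_ring below 0.0125 m and z of tub_d in the frame of centre_ring between -0.005 and 0.005 m and angle between tub_d's own z axis and vertical below 0.05 rad and linear speed of tub_d below 0.01 m/s and value of joint each of bench_scale_key_unit, bench_scale_key_ok below 0.0003 m and distance of each of lid_1, label_roll, check_weight from where it was at the start of the episode below 0.02 m); the robot touches nothing.
It fails at once if the tub is lifted off the platter, or falls off it (z of tub_d in the frame of centre_ring above 0.015 m or z of tub_d in the frame of centre_ring below -0.02 m).
It fails at once if the tub is tipped by more than 14 degrees (angle between tub_d's own z axis and vertical above 0.25 rad).
It fails at once if the off, tare or zero key is pressed (value of joint any of bench_scale_key_off, bench_scale_key_tare, bench_scale_key_zero above 0.0006 m).
It fails at once if the unit or the confirm key is pressed before the tub is in the ring (horizontal distance between tub_d and centre_ring above 0.0135 m and (value of joint bench_scale_key_unit above 0.0006 m or value of joint bench_scale_key_ok above 0.0005 m)).
It fails at once if the lid, the label roll or the check weight is pushed more than 30 mm away (distance of any of lid_1, label_roll, check_weight from where it was at the start of the episode above 0.03 m).
It also fails if it takes over 51 s, if anything falls off the work surface, if the arm or the gripper's body presses on something with over 40 N, if the wrist force passes 120 N, or if a joint passes its speed limit or range.

ROBOT

A 7-joint arm with a two-finger parallel gripper is mounted at the origin on a cart in front of the work surface, level with it; the furniture and walls round the work are solid. World frame = base frame: x ahead of the robot, y to its left, z up, the work surface at z = 0. Lengths are in m, angles in rad, forces in N, time in s.
With the tool pointing down it reaches from about 0.4 to 0.85 m from the base axis. Payload 10.4 kg.
Tool frame: the origin (TCP) lies at the very end of the fingers, on their centre line; the grasp point (between the pads) lies 19 mm behind it (manip.grip_point_offset is the distance from the TCP to the grasp point, in m); z points along the fingers, y is the line along which they close (so a half turn about z gives the same grasp; the last joint's range is limited). The gripper opens to 85 mm and grips with 20 to 120 N. Pads are 22 mm wide; open, the fingers measure 114 mm over their backs; the gripper's body (76 mm by 85 mm) begins 54 mm behind the grasp point. The pads swing forward as they close: fully open they stand 13 mm farther back than shut.
Start: joints at [-1.141, 0.332, -0.065, 1.46, 0.022, 1.35, -0.088], TCP at [0.273, 0.562, 0.231] pointing down, gripper open.
Joint ranges: [-2.6, 2.6], [-0.5, 2.12], [-1.47, 1.34], [0.16, 2.42], [-1.27, 4.41], [0.06, 2.06], [-2.6, 2.6]. Speed limits (rad/s): [2.22, 2.22, 2.79, 2.79, 3.14, 3.14, 3.14].

INTERFACE

Orientations are given as a unit quaternion [x, y, z, w].
In Python, from workcell import manip gives the robot as it stands. The module is installed in compiled form; this text tells all that it offers.
- The arm moves only by the tool step_arm, never from a script. Its argument "moves" is a list of rows, each a list of 7 numbers: the closure, from 0 (fully open) to 1 (shut), then the shift along the world's x, y, z in mm, then the turn, a rotation vector about the world's x, y, z in rad. In form: [[grip, tx, ty, tz, ax, ay, az], ...]. A call has 1 to 10 rows; each row is the pose to reach, as a shift and turn from the pose commanded when the call began; what a row does not reach only later rows make up. A row lasts 1/10 s, in which the tool goes at most 50 mm and 8.59 degrees, less where a joint would pass 70% of its speed; a pose out of reach is approached as far as the arm can. A call with a gripper value outside its range is refused whole. The fingers move at their own pace and stop on an object; "grip_force" is the grip in N (left out, the last holds). Time passes only in rows, so rows that repeat a pose let the fingers close. It gives the time, the measured TCP pose, the force, the opening and the grip force at its end, in the units of the state.
- manip.get_obs(): the state, without advancing time (a new reading comes with each control period).
- manip.camera(name): name is "scene" or "top"; returns a dict with "image" (384x512x3 uint8, blue, green, red), "K" (3x3 intrinsics, pixels), "dist_coeffs" ([k1, k2, p1, p2, k3] as OpenCV has them; the pictures are not rectified), "rvec" (rotation vector, rad) and "tvec" (3), from world to camera coordinates, as OpenCV has them. Camera axes: x right, y down, z forward; pixel columns grow to the right and rows downward; lengths in m; the calibration is good to about 2 mm. A picture is of the moment at which its call begins. There is no depth.
- manip.hand_in(): hands the job in; it is judged then, once.
The state is a dict: "clock": time; "joint_pos": joint angles; "joint_velocities": joint speeds; "tau": joint torques, N m; "position": TCP position; "ee_rot": TCP orientation; "ft_force": force on the tool from outside, world axes, zero at the start; "torque": the same for the moment, N m; "grip_width": opening from 0.0 (shut) to 1.0 (fully open); "grasp_force": force on a finger pad.
Only numpy, scipy, OpenCV 4.12 (cv2) and the standard library are available. Lean on these libraries where they do the work, as an engineer would, in place of code of your own. Each camera call takes 0.05 s, during which the arm holds its last target. There are 200 camera calls.

## Working session

There is one attempt and no reset: what is moved stays moved. The work goes in short steps, Python scripts to look and compute and a tool call to move; the robot and the scene stay as the last step left them, time stands still between calls to the robot, and variables do not carry over. Pictures are saved under pics/ and viewed, at most 10 in all, crops included, and the job is handed in when it is done.

Besides the shell and the picture viewer there is one more tool, called after "Emit:" as name([rows], argument=value, ...), one row to a line, values as JSON. step_arm: Moves the arm, as the interface text tells. Its arguments: {"type":"object","properties":{"moves":{"type":"array","items":{"type":"array","items":{"type":"number"}}},"grip_force":{"type":"number"}},"required":["moves"]}

```bash
mkdir -p pics; cat > h.py <<'E'
import numpy as np, cv2, pickle
from workcell import manip
def snap(n,tag):
    c=manip.camera(n); cv2.imwrite(f'pics/{tag}.png',c['image']); pickle.dump(c,open(f'{tag}.pkl','wb')); return c
def ray(c,u,v):
    R=cv2.Rodrigues(np.array(c['rvec'],float))[0]; t=np.array(c['tvec'],float).ravel()
    p=cv2.undistortPoints(np.array([[[u,v]]],float),np.array(c['K'],float),np.array(c['dist_coeffs'],float))[0,0]
    return -R.T@t, R.T@np.array([p[0],p[1],1])
def onz(c,u,v,z):
    o,d=ray(c,u,v); return o+d*(z-o[2])/d[2]
def proj(c,P):
    return cv2.projectPoints(np.array(P,float).reshape(-1,3),np.array(c['rvec'],float),np.array(c['tvec'],float),np.array(c['K'],float),np.array(c['dist_coeffs'],float))[0][:,0]
E
python3 - <<'E'
from h import *
for n in('scene','top'):
    c=snap(n,n+'0'); o,d=ray(c,256,192); print(n,o.round(3),d.round(3))
a=[cv2.imread(f'pics/{n}0.png') for n in('scene','top')]
cv2.imwrite('pics/s.png',cv2.resize(a[0],(800,600),interpolation=2));cv2.imwrite('pics/t.png',cv2.resize(a[1],(800,600),interpolation=2))
o=manip.get_obs();print(o['clock'],o['position'],o['ee_rot'],o['grip_width'])
E
```

```text
scene [-0.116 -0.45   0.573] [ 0.761  0.334 -0.557]
top [ 0.332 -0.169  1.156] [ 0.172 -0.003 -0.985]
0.1 [0.27327387 0.56170215 0.23058996] [ 2.24431409e-01  9.74489661e-01 -6.56408599e-04 -1.14206931e-04] 1.0021850956202103
```

View pics/s.png

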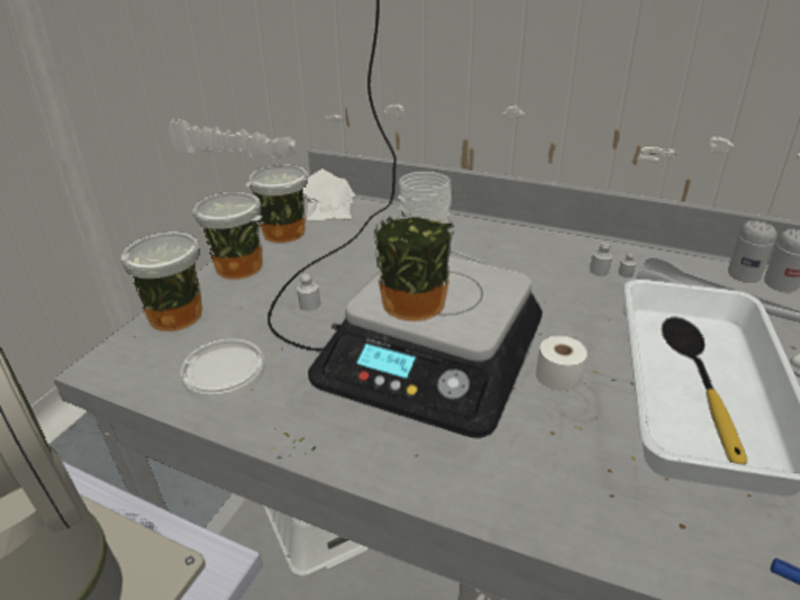

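View pics/t.png

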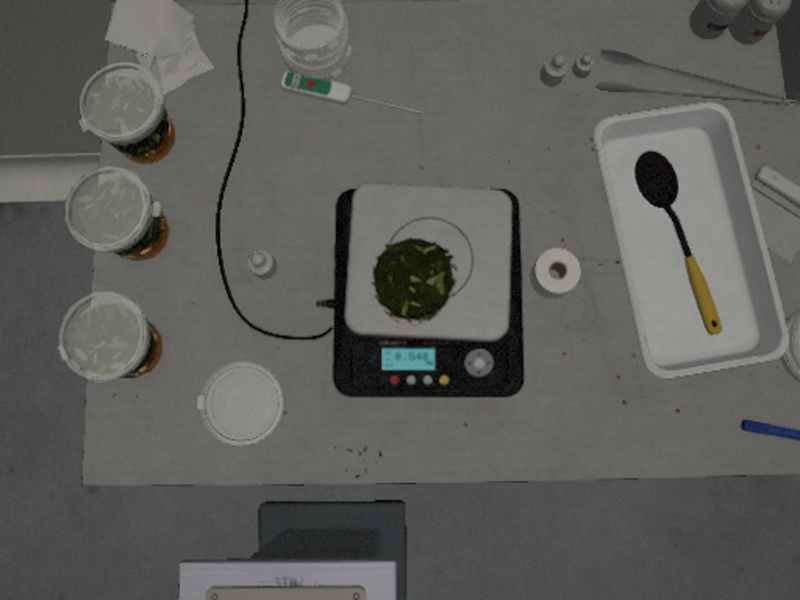

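The scene view shows the tub on the near left of the platter, with the ring's right/back arc free. In the 800 px top view the tub is at (414,280), the ring arc is centred near (430,260), the keys lie at y≈380 with unit at (428,380), and confirm is at (479,363).

```bash
python3 - <<'E'
from h import *
c=pickle.load(open('top0.pkl','rb'));s=pickle.load(open('scene0.pkl','rb'))
f=.64
def cents(c,m,box):
    n,l,st,ce=cv2.connectedComponentsWithStats(m.astype(np.uint8)); 
    return [(ce[i],st[i]) for i in range(1,n) if box[0]<ce[i][0]<box[1] and box[2]<ce[i][1]<box[3] and st[i][4]>8]
for nm,c_,box in(('top',c,(240,320,225,250)),('scene',s,(225,305,230,262))):
    im=c_['image']; g=im.max(2)>95 if nm=='top' else im.max(2)>110
    for ce,st in cents(c_,g,box): print(nm,ce.round(1),st, onz(c_,*ce,.048).round(4), onz(c_,*ce,.059).round(4))
# ring
im=c['image'].astype(int); gray=im.mean(2)
pts=[]
ctr=onz(c,430*f,260*f,.099)
for it in range(3):
    pts=[]
    for a in np.radians(np.arange(-150,70,3)):
        rs=np.arange(.054,.068,.0005)
        P=proj(c,[ctr+[r*np.cos(a),r*np.sin(a),0] for r in rs])
        v=cv2.remap(gray.astype(np.float32),P[:,0].astype(np.float32)[None],P[:,1].astype(np.float32)[None],1)[0]
        i=v.argmin()
        if np.median(v)-v[i]>8 and v.min()>50 and 0<i<len(rs)-1: pts.append((ctr+[rs[i]*np.cos(a),rs[i]*np.sin(a),0])[:2])
    p=np.array(pts); A=np.c_[2*p,np.ones(len(p))]; x=np.linalg.lstsq(A,(p**2).sum(1),rcond=None)[0]
    ctr=np.array([x[0],x[1],.099]); print('ring',len(p),ctr,np.sqrt(x[2]+x[0]**2+x[1]**2))
# tub green in top
def tubmask(c,box):
    hsv=cv2.cvtColor(c['image'],cv2.COLOR_BGR2HSV); m=((hsv[...,1]>90)&(hsv[...,2]>10)).astype(np.uint8)
    k=np.zeros_like(m);k[box[2]:box[3],box[0]:box[1]]=1; m*=k
    return cv2.morphologyEx(m,cv2.MORPH_OPEN,np.ones((3,3),np.uint8)),hsv
m,_=tubmask(c,(225,305,140,215))
cn=max(cv2.findContours(m,0,1)[0],key=cv2.contourArea)
for z in(.225,.236):
    w=np.array([onz(c,*q,z)[:2] for q in cn[:,0].astype(float)]); 
    (cx,cy),r=cv2.minEnclosingCircle((w*1000).astype(np.float32)); print('tub z',z,cx,cy,r,w.min(0),w.max(0))
m,hsv=tubmask(s,(235,295,130,206))
ys,xs=np.nonzero(m)
for y in range(184,206,2):
    q=xs[ys==y]; 
    if len(q): print(y,q.min(),q.max())
# platter corners scene & top bright mask
P=(gray>105).astype(np.uint8);k=np.zeros_like(P);k[115:222,215:335]=1
cn=max(cv2.findContours(P*k,0,1)[0],key=cv2.contourArea)
w=np.array([onz(c,*q,.099)[:2] for q in cv2.convexHull(cn)[:,0].astype(float)])
print('platter',cv2.minAreaRect((w*1000).astype(np.float32)))
for n,u,v,z in(('weight',260,264,.05),('roll',557,272,.05)): print(n,onz(c,u*f,v*f,z))
b=c['image'][110:260,205:345]; b=cv2.resize(b,None,fx=4,fy=4,interpolation=2)
b2=s['image'][120:280,190:350]; b2=cv2.resize(b2,(600,600),interpolation=2)
cv2.imwrite('pics/a.png',np.clip(b*1.5,0,255));cv2.imwrite('pics/b.png',b2)
E
```

```text
top [260.9 229.5] [244 223  35  14 488] [ 0.4387 -0.1819  0.048 ] [ 0.4376 -0.1818  0.059 ]
top [309.  225.2] [306 224   7   4   9] [ 0.4468 -0.2914  0.048 ] [ 0.4457 -0.2902  0.059 ]
top [300.4 228.3] [299 226   3   5   9] [ 0.44   -0.2717  0.048 ] [ 0.439  -0.2707  0.059 ]
top [305.6 232.4] [299 227  12  11  76] [ 0.4305 -0.2832  0.048 ] [ 0.4295 -0.2821  0.059 ]
top [252.  242.5] [250 241   5   4  16] [ 0.4095 -0.1612  0.048 ] [ 0.4087 -0.1613  0.059 ]
top [262.8 242.6] [261 241   5   4  16] [ 0.409  -0.1855  0.048 ] [ 0.4082 -0.1854  0.059 ]
top [273.2 242.6] [271 241   5   4  16] [ 0.4085 -0.2093  0.048 ] [ 0.4078 -0.2089  0.059 ]
top [283.7 242.7] [281 240   6   6  26] [ 0.4081 -0.2328  0.048 ] [ 0.4074 -0.2321  0.059 ]
scene [246.7 230.4] [228 220  38  22 494] [ 0.4514 -0.1768  0.048 ] [ 0.4395 -0.1825  0.059 ]
scene [289.9 245.3] [281 237  19  18 260] [ 0.4413 -0.2816  0.048 ] [ 0.4296 -0.2851  0.059 ]
scene [232.5 240. ] [230 238   6   5  26] [ 0.4102 -0.1617  0.048 ] [ 0.3991 -0.1677  0.059 ]
scene [242.5 243. ] [240 241   6   5  26] [ 0.4097 -0.1858  0.048 ] [ 0.3987 -0.19
[... 373 characters left out ...]
    ] 0.06077320735683471
tub z 0.225 520.117919921875 -187.466552734375 53.77637481689453 [ 0.47241452 -0.23420703] [ 0.57192346 -0.14067058]
tub z 0.236 517.8978271484375 -187.2440948486328 53.14091110229492 [ 0.47075815 -0.23343226] [ 0.56909122 -0.1410011 ]
184 243 285
186 244 285
188 244 284
190 244 284
192 245 284
194 245 283
196 246 283
198 247 282
200 249 280
202 253 276
204 258 271
platter ((575.59228515625, -213.7646484375), (226.7589874267578, 219.35736083984375), 86.1506576538086)
weight [0.58221028 0.03563674 0.05      ]
roll [ 0.56369609 -0.40534368  0.05      ][ WARN:0@0.761] global loadsave.cpp:1063 imwrite_ Unsupported depth image for selected encoder is fallbacked to CV_8U.
```

View pics/a.png

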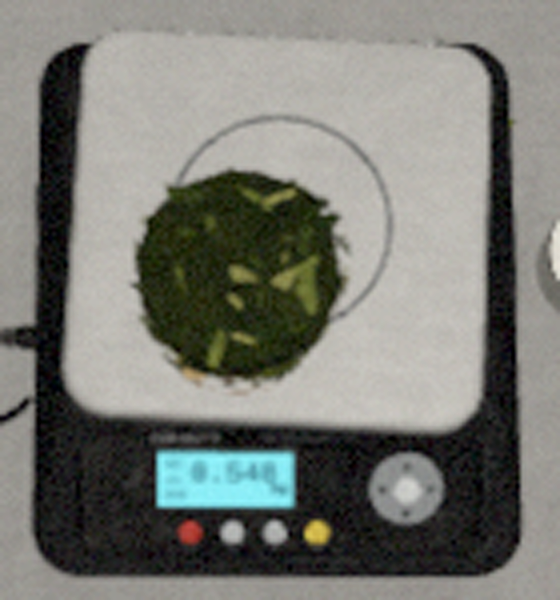

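View pics/b.png

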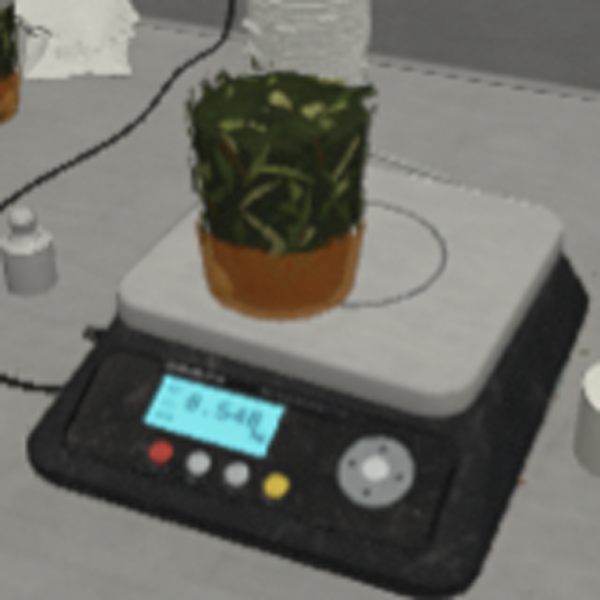

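Both crops agree with the masks: the unit key is the third dot and the confirm key is the pad centre at crop (407,490). I'll refine the tub base position from the scene view's amber lower edge.

```bash
cat >> h.py <<'E'
def base(s,box=(235,305,130,206)):
    from scipy.optimize import least_squares
    hsv=cv2.cvtColor(s['image'],cv2.COLOR_BGR2HSV); m=((hsv[...,1]>90)&(hsv[...,0]>4)&(hsv[...,0]<22)&(hsv[...,2]>60)).astype(np.uint8)
    k=np.zeros_like(m);k[box[2]:box[3],box[0]:box[1]]=1
    cn=max(cv2.findContours(cv2.morphologyEx(m*k,cv2.MORPH_OPEN,np.ones((3,3),np.uint8)),0,cv2.CHAIN_APPROX_NONE)[0],key=cv2.contourArea)[:,0]
    bot=cn[:,1].max(); mid=(cn[:,0].max()+cn[:,0].min())/2; hw=np.ptp(cn[:,0])/2
    q=[p for p in cn if p[1]>bot-8 and abs(p[0]-mid)<.75*hw]
    w=np.array([onz(s,p[0],p[1]+.5,.099)[:2] for p in q])
    r=least_squares(lambda x:np.hypot(*(w-x).T)-.049,w.mean(0)+[.04,.03],loss='soft_l1',f_scale=.001)
    return r.x,len(q),np.abs(r.fun).mean()
E
python3 -c "
from h import *
s=pickle.load(open('scene0.pkl','rb'));print(base(s))"
```

```text
(array([ 0.53737539, -0.18432764]), 31, np.float64(0.0008807025495127201))
```

Emit:
step_arm([
  [0.5, 20, -50, 0, 0, 0, 0],
  [0.5, 40, -100, 0, 0, 0, 0],
  [0.5, 60, -150, 0, 0, 0, 0],
  [0.5, 75, -200, 0, 0, 0, 0],
  [0.5, 90, -250, 0, 0, 0, 0],
  [0.5, 105, -300, 0, 0, 0, 0],
  [0.5, 120, -350, 0, 0, 0, 0],
  [0.5, 130, -400, 0, 0, 0, 0],
  [0.5, 135, -430, 0, 0, 0, 0],
  [0.5, 135, -430, 0, 0, 0, 0],
])

```text
clock: 1.1
position: [0.4094, 0.1259, 0.2314]
ee_rot: [0.229, 0.974, -0.0, 0.0]
ft_force: [-0.8, 1.2, 0.3]
grip_width: 0.501
grasp_force: 0.0
```

```bash
python3 - <<'E'
from h import *
c=pickle.load(open('top0.pkl','rb'));s=pickle.load(open('scene0.pkl','rb'))
def tri(a,b):
    (o1,d1),(o2,d2)=ray(c,*a),ray(s,*b); x=np.linalg.lstsq(np.c_[d1,-d2],o2-o1,rcond=None)[0]
    p,q=o1+x[0]*d1,o2+x[1]*d2; return ((p+q)/2).round(4),(p-q).round(4)
print('topdisc',tri((265,178),(265.5,146.7)))
# predicted outlines for base centres
for x in (.520,.530,.537):
  for r,z in((.049,.099),(.051,.125)):
    P=np.array([[x+r*np.cos(t),-.1855+r*np.sin(t),z] for t in np.linspace(0,6.28,100)])
    for n,k in(('top',c),('scene',s)): q=proj(k,P); print(x,z,n,q.min(0).round(1),q.max(0).round(1))
g=((np.abs(cv2.cvtColor(c['image'],40)[...,0].astype(int)-14)<9)&(cv2.cvtColor(c['image'],40)[...,1]>60)&(c['image'].max(2)>60))
ys,xs=np.nonzero(g[190:215,235:295]); print('amber top-view',sorted(zip(ys+190,xs+235))[-12:])
print(cv2.cvtColor(s['image'],40)[198:212,264].tolist())
E
```

```text
topdisc (array([ 0.5227, -0.191 ,  0.2245]), array([-0.0015,  0.0033, -0.0004]))
0.52 0.099 top [239.9 168.5] [284.5 212.4]
0.52 0.099 scene [240.5 184.6] [283.5 209. ]
0.52 0.125 top [238.6 165. ] [286.2 211.8]
0.52 0.125 scene [239.2 174.9] [284.7 199.7]
0.53 0.099 top [239.9 164.1] [284.4 207.9]
0.53 0.099 scene [242.4 182.5] [284.9 206.5]
0.53 0.125 top [238.6 160.5] [286.  207.1]
0.53 0.125 scene [241.1 172.9] [286.2 197.2]
0.537 0.099 top [239.9 161. ] [284.3 204.7]
0.537 0.099 scene [243.7 181.1] [285.9 204.7]
0.537 0.125 top [238.5 157.3] [286.  203.8]
0.537 0.125 scene [242.4 171.5] [287.2 195.5]
amber top-view [(np.int64(202), np.int64(253)), (np.int64(203), np.int64(251)), (np.int64(203), np.int64(252)), (np.int64(203), np.int64(253)), (np.int64(203), np.int64(254)), (np.int64(203), np.int64(255)), (np.int64(203), np.int64(256)), (np.int64(204), np.int64(252)), (np.int64(204), np.int64(253)), (np.int64(204), np.int64(254)), (np.int64(204), np.int64(255)), (np.int64(205), np.int64(262))]
[[13, 202, 101], [13, 207, 101], [13, 201, 103], [13, 192, 105], [13, 178, 110], [15, 167, 119], [15, 150, 126], [14, 75, 140], [20, 24, 161], [30, 9, 166], [26, 11, 165], [30, 11, 164], [30, 9, 163], [26, 11, 162]]
```

Emit:
step_arm([
  [0.5, 5, -45, 0, 0, 0, 0],
  [0.5, 10, -90, 0, -0.03, -0.06, 0],
  [0.5, 10, -130, 0, -0.07, -0.13, 0],
  [0.5, 10, -170, 0, -0.12, -0.24, 0],
  [0.5, 10, -210, 0, -0.17, -0.36, 0],
  [0.5, 10, -250, 0, -0.22, -0.45, 0],
  [0.5, 10, -275, 0, -0.26, -0.54, 0],
  [0.5, 10, -275, 0, -0.26, -0.54, 0],
])

```text
clock: 1.9
position: [0.4194, -0.1157, 0.2339]
ee_rot: [0.214, 0.942, -0.047, 0.254]
ft_force: [-1.1, 0.1, 0.3]
grip_width: 0.499
grasp_force: 0.0
```

Emit:
step_arm([
  [0.5, 20, -12, -10, 0, 0, -0.05],
  [0.5, 42, -25, -30, 0, 0, -0.1],
  [0.5, 42, -25, -60, 0, 0, -0.1],
  [0.5, 42, -25, -90, 0, 0, -0.1],
  [0.5, 42, -25, -110, 0, 0, -0.1],
  [0.5, 42, -25, -110, 0, 0, -0.1],
  [0.5, 42, -25, -110, 0, 0, -0.1],
])

```text
clock: 2.6
position: [0.4617, -0.1405, 0.1241]
ee_rot: [0.261, 0.93, -0.059, 0.25]
ft_force: [0.3, 0.9, 1.6]
grip_width: 0.502
grasp_force: 0.0
```

```bash
python3 - <<'E'
from h import *
from scipy.spatial.transform import Rotation as R
o=manip.get_obs(); print(o['position'],R.from_quat(o['ee_rot']).as_matrix().round(3),o['joint_pos'],o['ft_force'])
s=snap('scene','scene1');t=snap('top','top1')
a=cv2.resize(s['image'][100:280,180:340],(533,600),interpolation=2); cv2.imwrite('pics/c.png',a)
E
```

```text
[ 0.46168666 -0.14051645  0.12405264] [[-0.738  0.516  0.434]
 [ 0.456  0.856 -0.241]
 [-0.496  0.02  -0.868]] [ 0.05765532 -0.20158272 -0.01747699  2.3708986   0.44045874  0.54321253
  0.73325015] [0.27797495 0.91241211 1.57573166]
```

View pics/c.png

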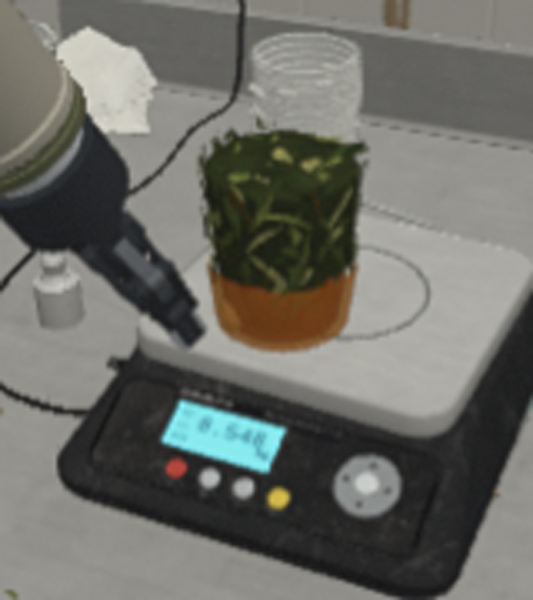

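The picture shows the fingertip left of the tub's low amber wall, at crop (190,335), clear of the rim. I'll push along (0.84,-0.54) in small steps.

Emit:
step_arm([
  [0.5, 4, -3, -3, 0, 0, 0],
  [0.5, 8, -5, -3, 0, 0, 0],
  [0.5, 11, -7, -3, 0, 0, 0],
  [0.5, 14, -9, -3, 0, 0, 0],
  [0.5, 17, -11, -3, 0, 0, 0],
  [0.5, 20, -13, -3, 0, 0, 0],
  [0.5, 22, -14, -3, 0, 0, 0],
  [0.5, 24, -15, -3, 0, 0, 0],
  [0.5, 26, -17, -3, 0, 0, 0],
  [0.5, 28, -18, -3, 0, 0, 0],
])

```text
clock: 3.7
position: [0.4887, -0.1587, 0.1201]
ee_rot: [0.262, 0.931, -0.06, 0.249]
ft_force: [-7.5, 3.0, 4.9]
grip_width: 0.502
grasp_force: 3.8
```

```bash
python3 -c "
from h import *
s=snap('scene','scene2');print(base(s));o=manip.get_obs();print(o['position'],o['ft_force'])"
```

```text
(array([ 0.54031674, -0.18468867]), 26, np.float64(0.001075420116499784))
[ 0.48896654 -0.15888731  0.12015326] [-5.80961982  2.15812234  2.68554084]
```

Emit:
step_arm([
  [0.5, 3, -2, 0, 0, 0, 0],
  [0.5, 6, -4, 0, 0, 0, 0],
  [0.5, 9, -6, 0, 0, 0, 0],
  [0.5, 12, -8, 0, 0, 0, 0],
  [0.5, 15, -10, 0, 0, 0, 0],
  [0.5, 18, -12, 0, 0, 0, 0],
  [0.5, 21, -14, 0, 0, 0, 0],
  [0.5, 24, -16, 0, 0, 0, 0],
  [0.5, 27, -18, 0, 0, 0, 0],
  [0.5, 30, -20, 0, 0, 0, 0],
])

```text
clock: 4.75
position: [0.5189, -0.1782, 0.1199]
ee_rot: [0.261, 0.931, -0.059, 0.249]
ft_force: [-5.9, 4.0, 2.4]
grip_width: 0.499
grasp_force: 3.1
```

```bash
python3 -c "
from h import *
s=snap('scene','scene3');t=snap('top','top3');print(base(s));o=manip.get_obs();print(o['position'],o['ft_force'])
a=cv2.resize(s['image'][110:230,200:340],(700,600),interpolation=2); cv2.imwrite('pics/d.png',a)"
```

```text
(array([ 0.57054778, -0.19924215]), 24, np.float64(0.0012202425103272517))
[ 0.51920223 -0.17842962  0.12007416] [-1.7618477   1.75379699  0.15271072]
```

View pics/d.png

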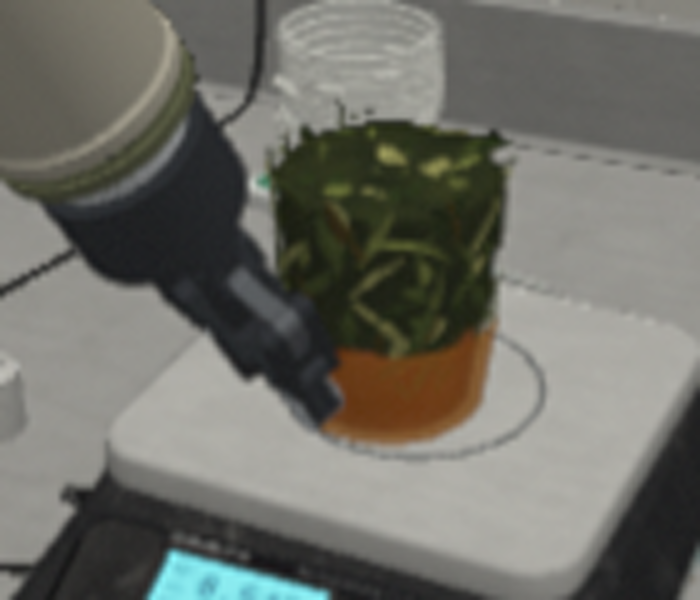

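The tub is upright and nearly in the ring: its right-hand gap at crop (490–545,390) is too wide and its left edge sits over the ring. The remaining shift is about (+6,-12) mm.

Emit:
step_arm([
  [0.5, 1, -2, 0, 0, 0, 0],
  [0.5, 2, -4, 0, 0, 0, 0],
  [0.5, 3, -6, 0, 0, 0, 0],
  [0.5, 4, -8, 0, 0, 0, 0],
  [0.5, 5, -10, 0, 0, 0, 0],
  [0.5, 6, -12, 0, 0, 0, 0],
  [0.5, 7, -13, 0, 0, 0, 0],
  [0.5, 7, -13, 0, 0, 0, 0],
])

```text
clock: 5.65
position: [0.5266, -0.1918, 0.1207]
ee_rot: [0.261, 0.93, -0.059, 0.25]
ft_force: [-1.4, 2.4, -3.1]
grip_width: 0.496
grasp_force: 1.6
```

Emit:
step_arm([
  [0.5, -4, 3, 0, 0, 0, 0],
  [0.5, -12, 7, 0, 0, 0, 0],
  [0.5, -25, 15, 0, 0, 0, 0],
  [0.5, -45, 28, 5, 0, 0, 0],
  [0.5, -60, 37, 30, 0, 0, 0],
  [0.5, -60, 50, 75, 0, 0, 0],
  [0.5, -60, 90, 100, 0, 0, 0],
  [0.5, -60, 135, 110, 0, 0, 0],
  [0.5, -60, 170, 110, 0, 0, 0],
  [0.5, -60, 170, 110, 0, 0, 0],
])

```text
clock: 6.65
position: [0.4671, -0.0172, 0.2323]
ee_rot: [0.259, 0.931, -0.058, 0.252]
ft_force: [-0.5, -0.6, -0.8]
grip_width: 0.503
grasp_force: 0.0
```

```bash
python3 -c "
from h import *
s=snap('scene','scene4');t=snap('top','top4');print(base(s));o=manip.get_obs();print(o['clock'],o['position'],o['ft_force'])
a=cv2.resize(s['image'][130:230,230:340],(660,600),interpolation=2)
cv2.imwrite('pics/e.png',a)
def ringpts(c): 
    return proj(c,[[.5755+.0605*np.cos(x),-.2136+.0605*np.sin(x),.099] for x in np.linspace(0,6.28,60)])
q=ringpts(s);print('ring in scene',q.min(0),q.max(0))"
```

```text
(array([ 0.58053445, -0.21423413]), 30, np.float64(0.0013212419014411773))
6.75 [ 0.46647795 -0.0213961   0.23112299] [ 0.02810434 -1.03693351 -0.28312112]
ring in scene [256.38344407 173.35763801] [307.45370191 201.178471  ]
```

View pics/e.png

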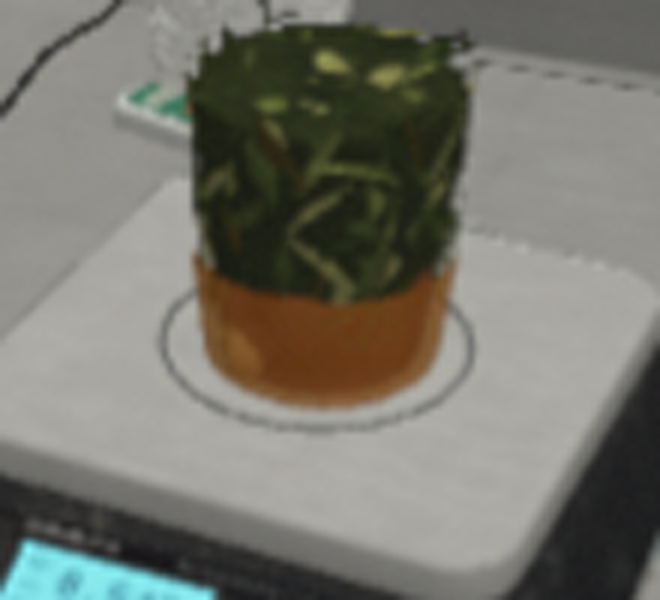

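The tub stands within the ring, nearly centred: its base spans crop 205–440 and the ring 160–473, with a bottom gap at 405–430. Next I'll set up the tool for the keys.

```bash
python3 - <<'E'
from h import *
from scipy.spatial.transform import Rotation as R
o=manip.get_obs(); Rc=R.from_quat(o['ee_rot'])
for t in(.25,.35,.4):
  for sg in(1,-1):
    y=sg*np.array([np.cos(t),0,np.sin(t)]); z=np.array([np.sin(t),0,-np.cos(t)]); x=np.cross(y,z)
    print(t,sg,(R.from_matrix(np.c_[x,y,z])*Rc.inv()).as_rotvec().round(3))
print(o['position'],o['joint_pos'].round(3))
E
```

```text
0.25 1 [ 0.582  0.062 -0.931]
0.25 -1 [-0.58   0.384  1.983]
0.35 1 [ 0.628 -0.028 -0.901]
0.35 -1 [-0.676  0.323  1.945]
0.4 1 [ 0.651 -0.073 -0.885]
0.4 -1 [-0.723  0.292  1.925]
[ 0.46647795 -0.0213961   0.23112299] [-0.03  -0.319 -0.249  2.209  0.366  0.895  0.563]
```

Emit:
step_arm([
  [1, -20, -10, 0, 0.07, 0, -0.1],
  [1, -40, -30, 0, 0.14, -0.01, -0.2],
  [1, -55, -55, 0, 0.21, -0.01, -0.3],
  [1, -60, -85, 0, 0.28, -0.01, -0.4],
  [1, -64, -115, -10, 0.35, -0.02, -0.5],
  [1, -64, -145, -25, 0.42, -0.02, -0.6],
  [1, -64, -170, -45, 0.49, -0.02, -0.7],
  [1, -64, -188, -65, 0.56, -0.03, -0.8],
  [1, -64, -188, -80, 0.63, -0.03, -0.9],
  [1, -64, -188, -80, 0.63, -0.03, -0.9],
])

```text
clock: 7.75
position: [0.4004, -0.211, 0.1485]
ee_rot: [0.699, 0.694, 0.124, 0.121]
ft_force: [-0.7, -0.7, 0.9]
grip_width: 0.001
grasp_force: 0.0
```

```bash
cat > st.py <<'E'
from h import *
from scipy.spatial.transform import Rotation as R
o=manip.get_obs(); print(o['clock'],o['position'].round(4),R.from_quat(o['ee_rot']).as_matrix().round(3),o['joint_pos'].round(3),o['ft_force'].round(1),o['grip_width'])
E
python3 st.py
```

```text
7.75 [ 0.4004 -0.211   0.1485] [[ 0.007  0.94   0.342]
 [ 1.    -0.008  0.002]
 [ 0.005  0.342 -0.94 ]] [ 0.16  -0.222  0.321  2.256 -0.13   0.792  0.553] [-0.7 -0.7  0.9] 0.0009173565096561331
```

Emit:
step_arm([
  [1, -1, 1, -20, 0, 0, 0],
  [1, -2, 2, -45, 0, 0, 0],
  [1, -2, 2, -65, 0, 0, 0],
  [1, -2, 2, -80, 0, 0, 0],
  [1, -2, 2, -85, 0, 0, 0],
  [1, -2, 2, -85, 0, 0, 0],
])

```text
clock: 8.35
position: [0.4005, -0.2075, 0.0659]
ee_rot: [0.696, 0.697, 0.124, 0.123]
ft_force: [0.6, -1.4, 0.1]
grip_width: -0.001
grasp_force: 0.0
```

```bash
python3 st.py; python3 -c "
from h import *
s=snap('scene','scene5'); t=snap('top','top5')
a=cv2.resize(s['image'][170:280,190:330],(700,550),interpolation=2); cv2.imwrite('pics/f.png',a)"
```

```text
8.35 [ 0.4005 -0.2075  0.0659] [[-0.001  0.939  0.345]
 [ 1.     0.001  0.002]
 [ 0.002  0.345 -0.939]] [ 0.125 -0.083  0.374  2.35  -0.257  0.574  0.699] [ 0.6 -1.4  0.1] -0.0014593840939101919
```

View pics/f.png

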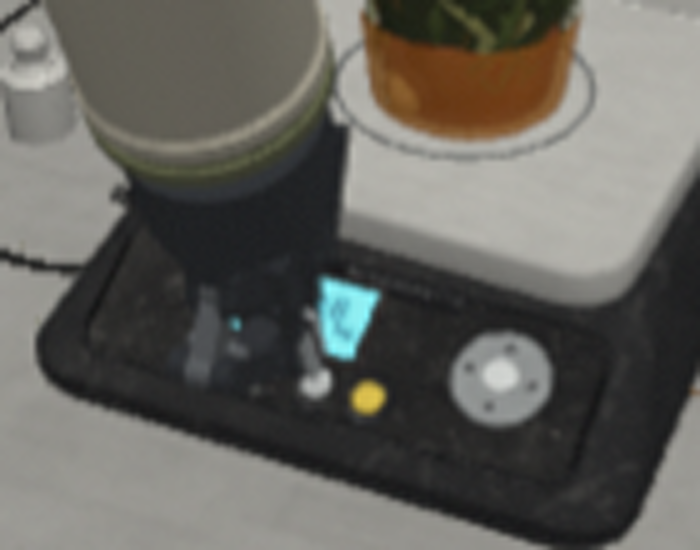

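```bash
python3 -c "
from h import *
s=pickle.load(open('scene5.pkl','rb'))
im=np.clip(cv2.resize(s['image'][190:262,215:295],(800,720),interpolation=2)*2.0,0,255).astype(np.uint8)[:600]
T=np.array([.4005,-.2075,.0659]);ys=np.array([.94,0,.345]);n=np.array([-.345,0,.94])
for P,col in((T,(0,0,255)),(T+.0145*ys,(0,255,0)),(T-.0145*ys,(255,0,0)),(T+.06*n,(0,255,255)),([.409,-.2094,.048],(255,0,255))):
    q=(proj(s,P)[0]-[215,190]+.5)*10; print(q); cv2.circle(im,tuple(int(v) for v in q),5,col,2)
cv2.imwrite('pics/g.png',im)"
```

```text
[353.58243869 524.60653605]
[379.53417822 466.27528738]
[327.12739141 584.0434885 ]
[303.68431388 371.8031822 ]
[380.04164688 565.7356908 ]
```

View pics/g.png

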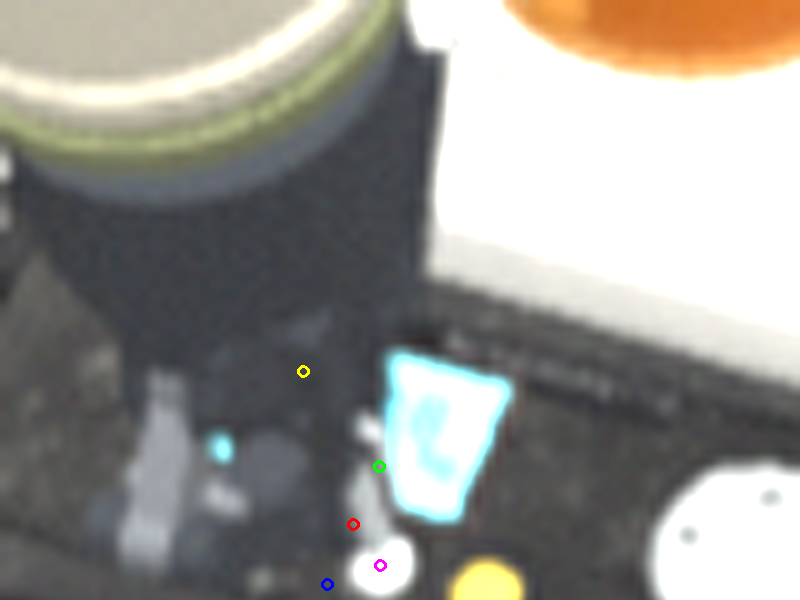

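The TCP projects onto the visible fingertip, just above the unit key at crop (380,566). I'll go down along the panel's normal.

Emit:
step_arm([
  [1, 2, 0, -4, 0, 0, 0],
  [1, 4, 0, -8, 0, 0, 0],
  [1, 6, 0, -12, 0, 0, 0],
  [1, 6, 0, -12, 0, 0, 0],
  [1, 6, 0, -12, 0, 0, 0],
  [1, 6, 0, -12, 0, 0, 0],
])

```text
clock: 9.05
position: [0.4066, -0.2076, 0.0537]
ee_rot: [0.697, 0.696, 0.125, 0.123]
ft_force: [0.4, -0.2, 0.8]
grip_width: -0.003
grasp_force: 0.0
```

```bash
python3 st.py
```

```text
9.05 [ 0.4066 -0.2076  0.0537] [[ 0.001  0.939  0.345]
 [ 1.    -0.001  0.002]
 [ 0.002  0.345 -0.939]] [ 0.117 -0.042  0.38   2.349 -0.298  0.54   0.732] [ 0.4 -0.2  0.8] -0.0028649608556507934
```

Emit:
step_arm([
  [1, 0, -1, -2, 0, 0, 0],
  [1, 1, -2, -4, 0, 0, 0],
  [1, 1, -2, -5, 0, 0, 0],
  [1, 1, -2, -5, 0, 0, 0],
  [1, 1, -2, -5, 0, 0, 0],
])

```text
clock: 9.55
position: [0.4076, -0.2096, 0.0487]
ee_rot: [0.697, 0.696, 0.125, 0.123]
ft_force: [-0.3, -0.5, -0.3]
grip_width: -0.005
grasp_force: 0.0
```

Emit:
step_arm([
  [1, 0, 0, -1, 0, 0, 0],
  [1, 0, 0, -1, 0, 0, 0],
  [1, 0, 0, -1, 0, 0, 0],
])

```text
clock: 9.85
position: [0.4078, -0.2096, 0.0479]
ee_rot: [0.696, 0.696, 0.125, 0.123]
ft_force: [-0.3, -0.5, 1.8]
grip_width: -0.002
grasp_force: 0.6
```

Emit:
step_arm([
  [1, 0, 0, -1, 0, 0, 0],
  [1, 0, 0, -1, 0, 0, 0],
  [1, 0, 0, -1, 0, 0, 0],
])

```text
clock: 10.15
position: [0.4081, -0.2097, 0.0471]
ee_rot: [0.696, 0.696, 0.125, 0.124]
ft_force: [-0.2, 0.6, 4.8]
grip_width: 0.002
grasp_force: 2.2
```

Emit:
step_arm([
  [1, 0, 0, -1, 0, 0, 0],
  [1, 0, 0, -1, 0, 0, 0],
  [1, 0, 0, -1, 0, 0, 0],
])

```text
clock: 10.45
position: [0.4084, -0.2097, 0.0468]
ee_rot: [0.696, 0.696, 0.125, 0.124]
ft_force: [-8.3, 3.3, 21.1]
grip_width: 0.002
grasp_force: 11.0
```

Emit:
step_arm([
  [1, -2, 0, 5, 0, 0, 0],
  [1, -6, 0, 16, 0, 0, 0],
  [1, -6, -10, 26, 0, 0, 0],
  [1, 2, -35, 28, 0, 0, 0],
  [1, 10, -60, 28, 0, 0, 0],
  [1, 15, -75, 28, 0, 0, 0],
  [1, 17, -75, 24, 0, 0, 0],
  [1, 17, -75, 20, 0, 0, 0],
  [1, 17, -75, 20, 0, 0, 0],
  [1, 17, -75, 20, 0, 0, 0],
])

```text
clock: 11.45
position: [0.4242, -0.2836, 0.0653]
ee_rot: [0.696, 0.696, 0.125, 0.123]
ft_force: [0.4, -0.9, 0.1]
grip_width: 0.004
grasp_force: 0.0
```

```bash
python3 st.py; python3 - <<'E'
from h import *
s=snap('scene','scene6'); 
im=np.clip(cv2.resize(s['image'][205:265,235:315],(800,600),interpolation=2)*1.8,0,255).astype(np.uint8)
cv2.circle(im,tuple(int(v) for v in (proj(s,[.430,-.2845,.059])[0]-[235,205]+.5)*10),5,(255,0,255),2)
cv2.imwrite('pics/i.png',im)
E
```

```text
11.45 [ 0.4242 -0.2836  0.0653] [[-0.     0.939  0.344]
 [ 1.    -0.001  0.003]
 [ 0.003  0.344 -0.939]] [ 0.181  0.086  0.478  2.203 -0.44   0.626  0.98 ] [ 0.4 -0.9  0.1] 0.003618865543732484
```

View pics/i.png

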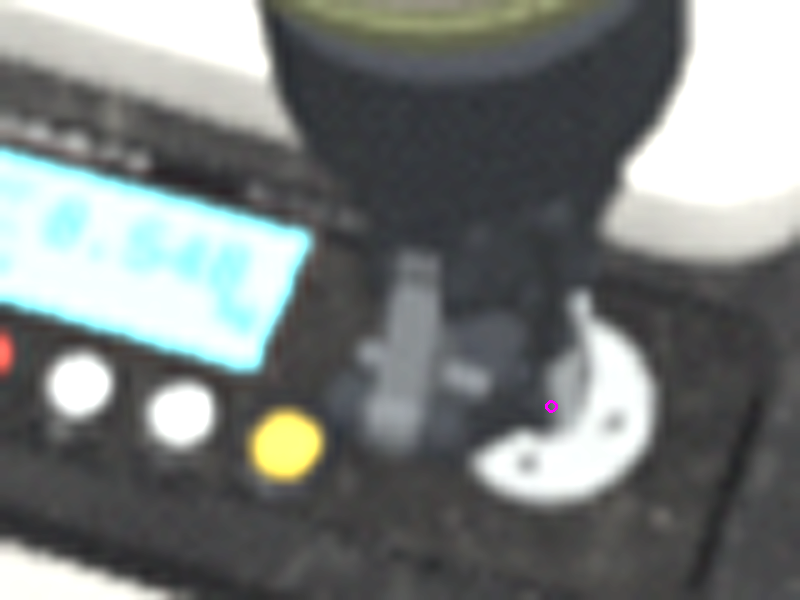

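The fingertip is over the middle of the round pad, with the key centre projecting to crop (551,406). I'll descend in steps.

Emit:
step_arm([
  [1, 1, -1, -2, 0, 0, 0],
  [1, 2, -1, -4, 0, 0, 0],
  [1, 2, -1, -4, 0, 0, 0],
  [1, 2, -1, -4, 0, 0, 0],
])

```text
clock: 11.9
position: [0.4266, -0.2855, 0.0616]
ee_rot: [0.697, 0.696, 0.125, 0.123]
ft_force: [0.2, -0.3, 0.5]
grip_width: 0.0
grasp_force: 0.0
```

Emit:
step_arm([
  [1, 0, 0, -1, 0, 0, 0],
  [1, 0, 0, -1, 0, 0, 0],
  [1, 0, 0, -1, 0, 0, 0],
])

```text
clock: 12.2
position: [0.4266, -0.2856, 0.0607]
ee_rot: [0.697, 0.696, 0.125, 0.123]
ft_force: [0.4, 0.3, 0.4]
grip_width: 0.001
grasp_force: 0.0
```

Emit:
step_arm([
  [1, 0, 0, -1, 0, 0, 0],
  [1, 0, 0, -1, 0, 0, 0],
  [1, 0, 0, -1, 0, 0, 0],
])

```text
clock: 12.5
position: [0.4266, -0.2856, 0.0597]
ee_rot: [0.697, 0.696, 0.125, 0.123]
ft_force: [-0.0, -0.0, 0.1]
grip_width: 0.0
grasp_force: 0.0
```

Emit:
step_arm([
  [1, 0.5, 0, -1, 0, 0, 0],
  [1, 0.5, 0, -1, 0, 0, 0],
  [1, 0.5, 0, -1, 0, 0, 0],
])

```text
clock: 12.8
position: [0.4271, -0.2856, 0.0587]
ee_rot: [0.697, 0.696, 0.125, 0.123]
ft_force: [-0.4, 0.7, 0.1]
grip_width: -0.004
grasp_force: 0.0
```

Emit:
step_arm([
  [1, 0.5, 0, -1, 0, 0, 0],
  [1, 0.5, 0, -1, 0, 0, 0],
  [1, 0.5, 0, -1, 0, 0, 0],
])

```text
clock: 13.1
position: [0.4276, -0.2856, 0.0578]
ee_rot: [0.697, 0.696, 0.125, 0.123]
ft_force: [-3.1, 1.1, 3.3]
grip_width: -0.001
grasp_force: 1.8
```

Emit:
step_arm([
  [1, 0, 0, -1, 0, 0, 0],
  [1, 0, 0, -1, 0, 0, 0],
  [1, 0, 0, -1, 0, 0, 0],
])

```text
clock: 13.4
position: [0.4278, -0.2857, 0.0575]
ee_rot: [0.697, 0.696, 0.125, 0.123]
ft_force: [-9.1, 3.4, 16.6]
grip_width: -0.001
grasp_force: 9.0
```

The force rise alone can't show whether the key went down or the pad around it took the load. I'll lift and press again with a tilted tool, so that only a fingertip corner touches the key's middle.

Emit:
step_arm([
  [1, -2, 0, 5, 0, 0, 0],
  [1, -6, 0, 16, 0, 0, 0],
  [1, -6, 0, 20, -0.09, 0.12, -0.04],
  [1, -6, 0, 20, -0.18, 0.25, -0.08],
  [1, -6, 0, 20, -0.18, 0.25, -0.08],
  [1, -6, 0, 20, -0.18, 0.25, -0.08],
])

```text
clock: 14.0
position: [0.4245, -0.2839, 0.0774]
ee_rot: [0.719, 0.687, -0.032, 0.104]
ft_force: [0.4, -0.1, 0.0]
grip_width: 0.001
grasp_force: 0.0
```

```bash
python3 st.py; python3 - <<'E'
from h import *
from scipy.spatial.transform import Rotation as R
o=manip.get_obs();M=R.from_quat(o['ee_rot']).as_matrix()
n=np.array([-.39,0,.92])
for t in(.008,.010,.0145):
    c=M@[.011,t,0]; print(t,c.round(4),'height rel panel',c@n,'shift to contact mm',((np.array([.430,-.2845,.059])-c-o['position'])*1000).round(1))
print([((M@[a*.011,b*.01,0])@n).round(4) for a in(1,-1) for b in(1,-1)])
E
```

```text
14.0 [ 0.4245 -0.2839  0.0774] [[ 0.054  0.994  0.096]
 [ 0.981 -0.035 -0.193]
 [-0.188  0.105 -0.976]] [-0.014  0.11   0.442  2.113  0.13   0.765  0.291] [ 0.4 -0.1  0. ] 0.000595029571377321
0.008 [ 0.0085  0.0105 -0.0012] height rel panel -0.004468509004973851 shift to contact mm [ -3.  -11.1 -17.2]
0.01 [ 0.0105  0.0104 -0.001 ] height rel panel -0.0050509772092418165 shift to contact mm [ -5.  -11.  -17.4]
0.0145 [ 0.015   0.0103 -0.0006] height rel panel -0.006361530668844738 shift to contact mm [ -9.5 -10.9 -17.9]
[np.float64(-0.0051), np.float64(0.0008), np.float64(-0.0008), np.float64(0.0051)]
```

Emit:
step_arm([
  [1, -5, -6, -3, 0, 0, 0],
  [1, -6, -11, -7, 0, 0, 0],
  [1, -6, -11, -11, 0, 0, 0],
  [1, -6, -11, -14, 0, 0, 0],
  [1, -6, -11, -14, 0, 0, 0],
  [1, -6, -11, -14, 0, 0, 0],
])

```text
clock: 14.6
position: [0.4155, -0.2967, 0.0626]
ee_rot: [0.72, 0.686, -0.031, 0.102]
ft_force: [0.4, -1.3, 0.6]
grip_width: 0.001
grasp_force: 0.0
```

Emit:
step_arm([
  [1, 0, 0, -1, 0, 0, 0],
  [1, 0, 0, -1, 0, 0, 0],
  [1, 0, 0, -1, 0, 0, 0],
])

```text
clock: 14.9
position: [0.4158, -0.2965, 0.0618]
ee_rot: [0.72, 0.686, -0.031, 0.102]
ft_force: [0.2, 0.2, 1.0]
grip_width: -0.001
grasp_force: 0.0
```

Emit:
step_arm([
  [1, 0, 0, -1, 0, 0, 0],
  [1, 0, 0, -1, 0, 0, 0],
  [1, 0, 0, -1, 0, 0, 0],
])

```text
clock: 15.2
position: [0.4156, -0.2966, 0.0607]
ee_rot: [0.72, 0.686, -0.031, 0.102]
ft_force: [0.1, -0.7, -0.1]
grip_width: 0.0
grasp_force: 0.0
```

Emit:
step_arm([
  [1, 0, 0, -0.5, 0, 0, 0],
  [1, 0, 0, -0.5, 0, 0, 0],
  [1, 0, 0, -0.5, 0, 0, 0],
])

```text
clock: 15.5
position: [0.4156, -0.2966, 0.0602]
ee_rot: [0.72, 0.686, -0.031, 0.102]
ft_force: [-0.4, -0.8, -0.1]
grip_width: 0.001
grasp_force: 0.0
```

Emit:
step_arm([
  [1, 2, 1, 0.5, 0, 0, 0],
  [1, 3, 2, 0.5, 0, 0, 0],
  [1, 3, 2, 0.5, 0, 0, 0],
])

```text
clock: 15.8
position: [0.4189, -0.2944, 0.0607]
ee_rot: [0.72, 0.686, -0.031, 0.102]
ft_force: [0.5, 0.1, -0.0]
grip_width: -0.001
grasp_force: 0.0
```

Emit:
step_arm([
  [1, 0, 0, -0.5, 0, 0, 0],
  [1, 0, 0, -0.5, 0, 0, 0],
])

```text
clock: 16.0
position: [0.4185, -0.2946, 0.0601]
ee_rot: [0.72, 0.686, -0.031, 0.102]
ft_force: [0.2, -0.7, 0.1]
grip_width: -0.003
grasp_force: 0.0
```

Emit:
step_arm([
  [1, 0, 0, -0.5, 0, 0, 0],
  [1, 0, 0, -0.5, 0, 0, 0],
])

```text
clock: 16.2
position: [0.4185, -0.2946, 0.0596]
ee_rot: [0.72, 0.686, -0.031, 0.102]
ft_force: [0.7, 0.6, 0.9]
grip_width: 0.004
grasp_force: 0.0
```

Emit:
step_arm([
  [1, 0, 0, -0.5, 0, 0, 0],
  [1, 0, 0, -0.5, 0, 0, 0],
])

```text
clock: 16.4
position: [0.4186, -0.2946, 0.0591]
ee_rot: [0.72, 0.686, -0.031, 0.102]
ft_force: [-0.5, 0.6, 0.3]
grip_width: -0.003
grasp_force: 0.0
```

Emit:
step_arm([
  [1, 0, 0, -0.5, 0, 0, 0],
  [1, 0, 0, -0.5, 0, 0, 0],
])

```text
clock: 16.6
position: [0.4186, -0.2946, 0.0586]
ee_rot: [0.72, 0.686, -0.031, 0.102]
ft_force: [-1.0, 0.4, 0.1]
grip_width: -0.002
grasp_force: 0.0
```

Emit:
step_arm([
  [1, 0, 0, -0.5, 0, 0, 0],
  [1, 0, 0, -0.5, 0, 0, 0],
])

```text
clock: 16.8
position: [0.4186, -0.2946, 0.0582]
ee_rot: [0.72, 0.686, -0.031, 0.102]
ft_force: [-0.4, 0.3, -0.1]
grip_width: 0.001
grasp_force: 0.0
```

Emit:
step_arm([
  [1, 0, 0, -0.5, 0, 0, 0],
  [1, 0, 0, -0.5, 0, 0, 0],
])

```text
clock: 17.0
position: [0.4187, -0.2946, 0.0577]
ee_rot: [0.72, 0.686, -0.031, 0.102]
ft_force: [0.9, 0.1, 1.2]
grip_width: 0.003
grasp_force: 0.4
```

Emit:
step_arm([
  [1, 0, 0, -0.4, 0, 0, 0],
  [1, 0, 0, -0.4, 0, 0, 0],
])

```text
clock: 17.2
position: [0.4187, -0.2946, 0.0574]
ee_rot: [0.72, 0.686, -0.031, 0.102]
ft_force: [-0.6, -0.3, 2.3]
grip_width: 0.001
grasp_force: 0.6
```

Emit:
step_arm([
  [1, 0, 0, -0.4, 0, 0, 0],
  [1, 0, 0, -0.4, 0, 0, 0],
])

```text
clock: 17.4
position: [0.4188, -0.2947, 0.057]
ee_rot: [0.72, 0.686, -0.031, 0.102]
ft_force: [-0.3, -0.0, 2.6]
grip_width: 0.002
grasp_force: 0.9
```

Emit:
step_arm([
  [1, 0, 0, -0.4, 0, 0, 0],
  [1, 0, 0, -0.4, 0, 0, 0],
])

```text
clock: 17.6
position: [0.4188, -0.2946, 0.0566]
ee_rot: [0.72, 0.686, -0.031, 0.103]
ft_force: [0.8, -0.3, 2.3]
grip_width: -0.002
grasp_force: 1.2
```

Emit:
step_arm([
  [1, 0, 0, -0.4, 0, 0, 0],
  [1, 0, 0, -0.4, 0, 0, 0],
])

```text
clock: 17.8
position: [0.4188, -0.2946, 0.0562]
ee_rot: [0.72, 0.686, -0.031, 0.103]
ft_force: [1.2, -0.0, 3.5]
grip_width: 0.001
grasp_force: 1.4
```

Emit:
step_arm([
  [1, 0, 0, -0.5, 0, 0, 0],
  [1, 0, 0, -0.5, 0, 0, 0],
])

```text
clock: 18.0
position: [0.4187, -0.2946, 0.0556]
ee_rot: [0.72, 0.686, -0.031, 0.102]
ft_force: [-3.2, -0.6, -0.1]
grip_width: 0.001
grasp_force: 1.9
```

Emit:
step_arm([
  [1, 0, 0, -0.5, 0, 0, 0],
  [1, 0, 0, -0.5, 0, 0, 0],
])

```text
clock: 18.2
position: [0.418, -0.2944, 0.0546]
ee_rot: [0.72, 0.686, -0.031, 0.102]
ft_force: [-0.9, -0.4, 0.1]
grip_width: -0.0
grasp_force: 0.2
```

The corner slid off the key's near edge, so the key is proud and springy. I'll repeat the press 6 mm farther in.

Emit:
step_arm([
  [1, -1, 0, 4, 0, 0, 0],
  [1, 0, 0, 9, 0, 0, 0],
  [1, 7, 0, 9, 0, 0, 0],
  [1, 7, 0, 6.5, 0, 0, 0],
  [1, 7, 0, 6.5, 0, 0, 0],
])

```text
clock: 18.7
position: [0.4257, -0.2944, 0.0612]
ee_rot: [0.72, 0.686, -0.031, 0.102]
ft_force: [0.7, 0.2, 0.0]
grip_width: 0.003
grasp_force: 0.1
```

Emit:
step_arm([
  [1, 0, 0, -0.5, 0, 0, 0],
  [1, 0, 0, -0.5, 0, 0, 0],
])

```text
clock: 18.9
position: [0.4255, -0.2946, 0.0609]
ee_rot: [0.72, 0.686, -0.031, 0.102]
ft_force: [0.2, 0.1, 0.6]
grip_width: 0.001
grasp_force: 0.2
```

Emit:
step_arm([
  [1, 0, 0, -0.5, 0, 0, 0],
  [1, 0, 0, -0.5, 0, 0, 0],
])

```text
clock: 19.1
position: [0.4256, -0.2946, 0.0606]
ee_rot: [0.72, 0.686, -0.031, 0.102]
ft_force: [0.7, 0.1, 0.4]
grip_width: 0.001
grasp_force: 0.5
```

Emit:
step_arm([
  [1, 0, 0, -0.5, 0, 0, 0],
  [1, 0, 0, -0.5, 0, 0, 0],
])

```text
clock: 19.3
position: [0.4257, -0.2946, 0.0602]
ee_rot: [0.72, 0.686, -0.031, 0.102]
ft_force: [0.1, 0.9, 1.9]
grip_width: -0.002
grasp_force: 1.1
```

Emit:
step_arm([
  [1, 0, 0, -0.5, 0, 0, 0],
  [1, 0, 0, -0.5, 0, 0, 0],
])

```text
clock: 19.5
position: [0.4259, -0.2946, 0.0598]
ee_rot: [0.72, 0.686, -0.031, 0.103]
ft_force: [-0.8, 1.7, 3.3]
grip_width: -0.001
grasp_force: 1.7
```

Emit:
step_arm([
  [1, 0, 0, -0.5, 0, 0, 0],
  [1, 0, 0, -0.5, 0, 0, 0],
])

```text
clock: 19.7
position: [0.426, -0.2947, 0.0595]
ee_rot: [0.72, 0.686, -0.031, 0.103]
ft_force: [-1.6, 1.9, 7.2]
grip_width: -0.004
grasp_force: 3.6
```

Emit:
step_arm([
  [1, 0, 0, -0.5, 0, 0, 0],
  [1, 0, 0, -0.5, 0, 0, 0],
])

```text
clock: 19.9
position: [0.4261, -0.2947, 0.0593]
ee_rot: [0.72, 0.686, -0.031, 0.103]
ft_force: [-2.6, 3.6, 10.8]
grip_width: -0.0
grasp_force: 5.8
```

This time the force rose softly over about 1 mm and then went stiff, so the key bottomed. Retreating.

Emit:
step_arm([
  [1, -2, 0, 6, 0, 0, 0],
  [1, -10, 0, 30, 0, 0, 0],
  [1, -20, 0, 70, 0, 0, 0],
  [1, -25, 10, 110, 0, 0, 0],
  [1, -25, 50, 130, 0, 0, 0],
  [1, -25, 95, 130, 0, 0, 0],
  [1, -25, 140, 130, 0, 0, 0],
  [1, -25, 185, 130, 0, 0, 0],
  [1, -25, 210, 130, 0, 0, 0],
  [1, -25, 210, 130, 0, 0, 0],
])

```text
clock: 20.9
position: [0.4005, -0.0817, 0.1885]
ee_rot: [0.718, 0.688, -0.031, 0.102]
ft_force: [0.6, -0.5, -0.2]
grip_width: -0.002
grasp_force: 0.0
```

```bash
python3 - <<'E'
from h import *
s=snap('scene','scene7');print(base(s))
o=manip.get_obs();print(o['clock'],o['position'],o['ft_force'],np.abs(o['joint_velocities']).max())
print(manip.hand_in())
E
```

```text
(array([ 0.58053445, -0.21423413]), 30, np.float64(0.0013212419014411773))
20.95 [ 0.40044931 -0.08369324  0.18851764] [ 0.79562789 -0.40355878 -0.81513854] 0.04918470177757301
the job is handed in; nothing more can be done
None
```

I handed the job in at about 21 s. The tub measures about 5 mm from the ring's centre, unit then confirm were pressed (judged by feel from the force readings), and no other key or object was knowingly touched; hand-in returned no verdict.

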